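Square up a brick of cards in the corner of the squaring board

ROBOT

A 6-joint arm with a two-finger parallel gripper is mounted at the origin on the work surface. World frame = base frame: x ahead of the robot, y to its left, z up, the work surface at z = 0. Lengths are in mm, angles in rad, forces in N, time in s.
With the tool pointing down it reaches from about 400 to 925 mm from the base axis. Payload 12.5 kg.
Tool frame: the origin (TCP) lies at the very end of the fingers, on their centre line; the grasp point (between the pads) lies 19 mm behind it; z points along the fingers, y is the direction in which the jaws open and shut (so a half turn about z gives the same grasp; the last joint's range is limited). The gripper opens to 95 mm and grips with 3 to 60 N. Pads are 20 mm wide; open, the fingers measure 119 mm over their backs; the gripper's body (75 mm by 180 mm) begins 59 mm behind the grasp point.
Start: joints at [-1.212, 0.491, 1.559, -0, 1.092, -0.106], TCP at [280.177, -558.702, 214.661] pointing down, gripper open.
Joint ranges: [-3.1, 3.1], [-0.84, 2.19], [0.05, 2.79], [-1.13, 4.28], [0.06, 2.93], [-2.69, 2.69]. Speed limits (rad/s): [2.22, 2.22, 2.79, 3.14, 3.14, 3.14].

INTERFACE

Orientations are given as [roll, pitch, yaw] about the fixed x, y, z axes, in that order (R = Rz(yaw) Ry(pitch) Rx(roll)).
In Python, from cell import env gives the robot as it stands.
- The arm moves only by the shell command python3 -m pendant 'ROWS'. ROWS is JSON, a list that holds one entry, the list of rows, each a list of 5 numbers: the opening, from 0 (shut) to 1 (fully open), then the shift along the tool's x, y, z in m, then the turn about the tool's z in rad. A call has exactly 8 rows; each row is the pose to reach, as a shift and turn from the pose commanded when the call began, along the tool's axes at that moment; what a row does not reach only later rows make up. A row lasts 1/10 s, in which the tool goes at most 50 mm and 8.59 degrees, less where a joint would pass 70% of its speed; a pose out of reach is approached as far as the arm can. A call with a gripper value outside its range is refused whole. The fingers move at their own pace and stop on an object; the grip force is fixed at half the most. Time passes only in rows, so rows that repeat a pose let the fingers close, or fill a call up. It gives the time, the measured TCP pose, the force and the opening at its end, in the units of the state.
- env.state(): the state, without advancing time (a new reading comes with each control period).
- env.read_camera(name): name is "side" or "top"; returns a dict with "image" (384x512x3 uint8, blue, green, red), "range_z" (384x512 float32, mm along the optical axis (not along the pixel's ray), 0 where there is no reading), "fx", "fy", "cx", "cy" (pixels), "rvec" (rotation vector, rad) and "tvec" (3), from world to camera coordinates, as OpenCV has them. Camera axes: x right, y down, z forward; pixel columns grow to the right and rows downward; lengths in mm; the calibration is good to about 2 mm. A picture is of the moment at which its call begins.
- env.job_done(): hands the job in, once; it reports no verdict.
The state is a dict: "t": time; "joints": joint angles; "qvel": joint speeds; "tau": joint torques, N m; "eef_pos": TCP position; "tcp_rot": TCP orientation; "ft_force": force on the tool from outside, world axes, zero at the start; "moment": the same for the moment, N m; "opening": opening from 0.0 (shut) to 1.0 (fully open).
Only numpy, scipy, OpenCV 4.12 (cv2) and the standard library are available. Lean on these libraries where they do the work, as an engineer would, in place of code of your own. Each camera call takes 0.05 s, during which the arm holds its last target. There are 200 camera calls.

TASK

A roll of binding tape parked on the squaring board's spindle juts over the corner where the cards belong: lift it off and set it down flat in the shallow tray, without dropping it, and let go of it. Then press the brick of cards, flat on the board, fully home into the corner, one long side against the long fence and one end against the short fence. Finish while still holding it there with a steady push of a few newtons against each of the two fences at once, and leave the bottle, mug and brush alone.

Things in the scene. Friction and masses are not known exactly. Their poses are not given: they have to be found in the camera images.
- board: Fixed grey squaring board lying on the table, plate 230 (x) by 220 (y) by 12 mm thick; it may be turned up to 0.35 rad either way. Origin at the centre of its underside, z up. The long fence runs along its x on the +y side, the short fence along its y on the +x side; both guard the corner in +x +y, which opens towards -x -y.
- corner (a point): Inner corner of the fences on the top face of the plate, at (60, 60, 12) mm in the board's frame, with the board's axes. The cards belong in -x and -y of it: home, the brick's centre is 42.5 mm in -x and 27.5 mm in -y from this point.
- long_fence: Fixed aluminium bar 178 mm long along the board's x, 14 mm thick, rising 14 mm above the plate. Origin at the centre of its underside; its stop face is the one to the board's -y, at y = 60 mm in the board's frame.
- short_fence: Fixed aluminium bar 118 mm long along the board's y, 14 mm thick, rising 14 mm above the plate. Origin at the centre of its underside; its stop face is the one to the board's -x, at x = 60 mm in the board's frame.
- spindle_tip (a point): Top centre of the fixed upright steel spindle, at (74, 74, 84) mm in the board's frame, just behind the corner. Spindle 16 mm across; it stands on a square foot 27 by 27 mm whose top is 32 mm above the table and carries the roll.
- roll: Loose roll of blue binding tape on a cardboard core, upright axis (z): 60 mm outside diameter, 26 mm hole, 40 mm high, about 0.12 kg. Origin on the axis at its underside. It starts on the spindle's foot, underside 32 mm above the table, the spindle standing 12 mm out of its top, and comes off only straight up (52 mm to clear the tip).
- tray: Fixed shallow grey tray, 140 by 140 mm outside, 4 mm walls, rim 15 mm high, floor 4 mm above the table. Origin at the centre of its underside. It stands to one side of the board, left or right.
- cards: Loose rigid brick of white cards with a brown paper band, 85 (x) by 55 (y) by 60 mm high, about 0.24 kg. Starts flat on the plate in its -x -y part, turned up to 0.4 rad from the board. Origin at the centre of its underside. 46 mm higher than the fences: can be gripped across its 55 mm width above them. Dragged along the plate it may nose down and jam; carried just clear of it, it moves freely.
- glue_bottle: Bystander: closed white glue bottle, 56 mm across, 150 mm high, beyond the work. Origin at the centre of its underside.
- mug: Bystander: white mug, 80 mm across, 95 mm high, at the left. Origin at the centre of its underside.
- brush: Bystander: glue brush lying on the table beyond the work, at the right. Origin under its middle.
There are look-alikes about, which are no part of the job. What is shaped like the roll but green or red is not meant.

How it is judged:
By the outcome, as a careful person would: the job done as asked, in the order asked, and still so for the second after the job is handed in, while the arm keeps its last pose, push and grip.
It also fails if it takes over 64 s, if anything falls off the work surface, if the arm or the gripper's body presses on something with over 40 N, if the wrist force passes 120 N, or if a joint passes its speed limit or range.

## Working session

There is one attempt and no reset: what is moved stays moved. The work goes in short steps, Python scripts to look and compute and a shell command to move; the robot and the scene stay as the last step left them, time stands still between calls to the robot, and variables do not carry over. Pictures are saved under pics/ and viewed, about 8 in all and at most 12, crops included, and the job is handed in when it is done.

```bash
ls; mkdir -p pics; cat > h.py <<'E'
import numpy as np, cv2
from cell import env
def cam(n):
    c=env.read_camera(n); c['R']=cv2.Rodrigues(np.array(c['rvec'],float))[0]; c['t']=np.array(c['tvec'],float).ravel(); return c
def ray(c,u,v,z):
    d=c['R'].T@np.array([(u-c['cx'])/c['fx'],(v-c['cy'])/c['fy'],1.]); o=-c['R'].T@c['t']
    return o+d*(z-o[2])/d[2]
def cloud(c):
    v,u=np.mgrid[0:384,0:512]; Z=c['range_z'].astype(float)
    P=np.stack([(u-c['cx'])/c['fx']*Z,(v-c['cy'])/c['fy']*Z,Z],-1)
    W=(P-c['t'])@c['R']; W[Z==0]=np.nan; return W
E
python3 - <<'E'
from h import *
print(env.state())
for n in('top','side'):
    c=cam(n); np.savez(f'pics/{n}0.npz',**c); print(n,c['fx'],c['cx'],c['cy'],-c['R'].T@c['t'],c['R'][2])
    cv2.imwrite(f'pics/{n}0.png',cv2.resize(c['image'],None,fx=1.5,fy=1.5))
E
```

```text
pics
{'t': 0.0, 'joints': array([-1.21160365e+00,  4.91564327e-01,  1.55947191e+00, -3.36279347e-05,
        1.09172612e+00, -1.05593855e-01]), 'qvel': array([ 0.00024532,  0.00048783, -0.00067397, -0.00040256, -0.00071035,
        0.00066997]), 'tau': array([-7.49904825e-05, -6.12643576e+01, -2.58180696e+01,  6.92777149e-02,
        4.81838908e-02, -9.21571291e-05]), 'eef_pos': array([ 280.06846247, -558.44240195,  214.05106162]), 'tcp_rot': array([-3.14042632e+00, -9.36265802e-05,  4.64801998e-01]), 'ft_force': array([-0.42425786, -0.15056069, -0.20651144]), 'moment': array([-0.00813487, -0.04268721,  0.02150164]), 'opening': 0.9992265617729729}
top 389.4459571273148 259.2519469456272 192.1187731180898 [ 547.86400205   57.88442284 1066.50765105] [ 0.07106957 -0.00136287 -0.99747043]
side 489.97868358058804 254.49979671847723 200.27978326699784 [ 269.71523884  862.56105022 1140.79341376] [ 0.23481896 -0.56802522 -0.78880125]
```

View pics/top0.png

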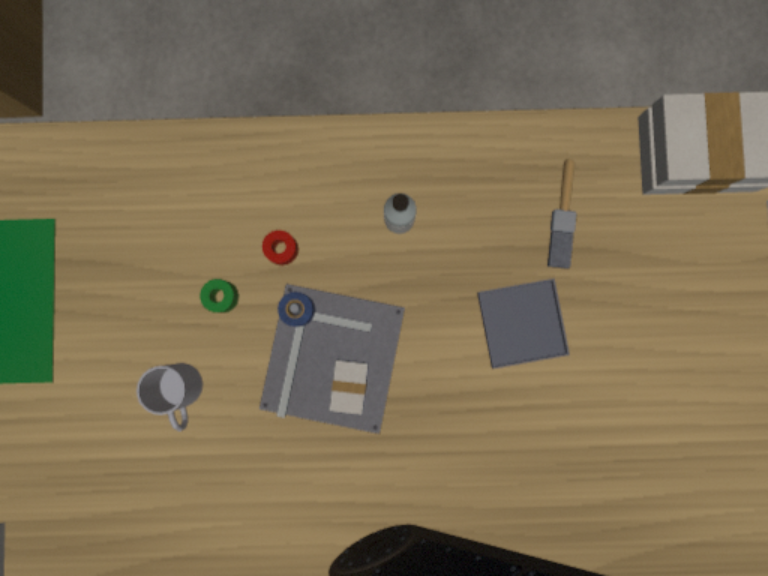

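View pics/side0.png

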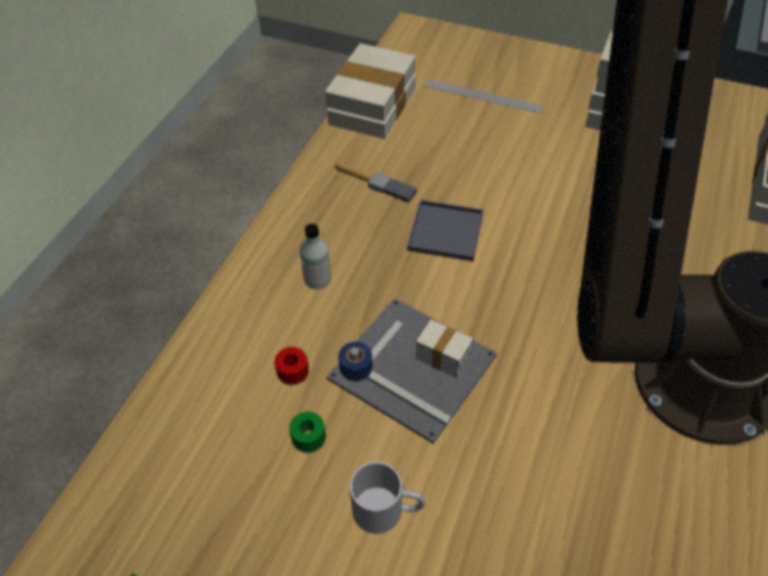

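Top view: the blue roll on the spindle is at about (295,309) in the 1.5x image. The look-alikes are a green ring (219,295), a red ring (280,247) and the big white bricks at the upper right. The cards are at (348,388), the tray at (523,324), the mug at (170,388), the bottle at (400,212) and the brush at (565,215). I choose the blue roll.

```bash
cat > m.py <<'E'
from h import *
def load(n): return dict(np.load(f'pics/{n}0.npz'))
def rect(P):
    P=np.asarray(P,np.float32); (c,s,a)=cv2.minAreaRect(P); return np.round(c,1),np.round(s,1),round(a,2)
out={}
for n in('top','side'):
    c=load(n); im=c['image'].astype(int); b,g,r=im[...,0],im[...,1],im[...,2]; W=cloud(c)
    # roll: blue
    m=((b>r+30)&(b>g+20)).astype(np.uint8)
    nn,l,st,ce=cv2.connectedComponentsWithStats(m); k=1+np.argmax(st[1:,4]); mm=l==k
    w=W[mm]; zt=np.nanpercentile(w[:,2],90)
    print(n,'blue',st[k],ce[k],'ztop',zt)
    t=mm&(abs(W[...,2]-72)<8); v,u=np.nonzero(t)
    p=np.array([ray(c,x,y,72) for x,y in zip(u,v)]); print(' roll top ring',cv2.minEnclosingCircle(p[:,:2].astype(np.float32)), 'n',len(p))
    # cards: heights 72 in white/brown
    roi=(W[...,0]>300)&(W[...,0]<800)&(W[...,1]>-250)&(W[...,1]<350)
    t=(roi&(abs(W[...,2]-72)<6)&~mm).astype(np.uint8)
    nn,l,st,ce=cv2.connectedComponentsWithStats(t)
    for k in range(1,nn):
        if st[k,4]>150:
            v,u=np.nonzero(l==k); p=np.array([ray(c,x,y,72) for x,y in zip(u,v)]); print(' z72 blob',st[k],rect(p[:,:2]),'z',np.median(W[...,2][l==k]))
    # fence tops
    t=(roi&(abs(W[...,2]-26)<5)&(im.min(-1)>120)).astype(np.uint8)
    nn,l,st,ce=cv2.connectedComponentsWithStats(t)
    for k in range(1,nn):
        if st[k,4]>60:
            v,u=np.nonzero(l==k); p=np.array([ray(c,x,y,26) for x,y in zip(u,v)]); print(' fence blob',st[k],rect(p[:,:2]),'z',np.median(W[...,2][l==k]))
    # grey plate / tray: saturation low
    hsv=cv2.cvtColor(c['image'],cv2.COLOR_BGR2HSV)
    t=(roi&(abs(W[...,2]-8)<14)&((abs(r-b)<25))&(r<150)).astype(np.uint8)
    nn,l,st,ce=cv2.connectedComponentsWithStats(t)
    for k in range(1,nn):
        if st[k,4]>1000:
            v,u=np.nonzero(l==k); z=float(np.nanmedian(W[...,2][l==k])); p=np.array([ray(c,x,y,12 if z>8 else 15) for x,y in zip(u,v)]); print(' grey blob',st[k],rect(p[:,:2]),'z',z)
c=load('top'); cv2.imwrite('pics/crop.png',cv2.resize(c['image'][175:300,160:390],None,fx=3.4,fy=3.4,interpolation=cv2.INTER_CUBIC))
E
python3 m.py
```

```text
top blue [186 195  22  22 236] [196.88559322 205.96610169] ztop 74.04925299629333
 roll top ring ((587.5370483398438, 217.68777465820312), 28.69025993347168) n 236
 z72 blob [220 241  25  36 739] (array([453.1, 129.2]), array([55.9, 84.9]), 82.24) z 71.85021398946174
 fence blob [209 209  39  12 191] (array([564.3, 141.6]), array([102.6,  13.5]), 76.88) z 25.8507571142633
 fence blob [185 218  17  60 298] (array([479.7, 235.7]), array([ 12.8, 160.2]), 77.16) z 25.675156494072866
 grey blob [ 318  186   57   60 2617] (array([ 554.4, -182. ]), array([139.2, 141.6]), 8.69) z 4.3055478912205665
 grey blob [ 187  189   83  100 4432] (array([501.2, 163.5]), array([222. , 228.9]), 77.22) z 11.922633892517123
side blue [226 228  21  19 175] [237.01714286 237.90857143] ztop 73.57166791867982
 roll top ring ((584.6276245117188, 222.72140502929688), 29.658382415771484) n 174
 z72 blob [278 213  37  28 565] (array([452.5, 134.8]), array([58.3, 85.7]), 82.86) z 71.08067681154716
 fence blob [248 214  20  25 123] (array([562.5, 139.9]), array([92.1, 13.6]), 77.43) z 24.78943641351542
 fence blob [247 248  53  33 240] (array([479.8, 238.8]), array([ 12.6, 162.1]), 77.03) z 25.068732522139655
 grey blob [ 272  133   50   41 1452] (array([ 552.4, -174. ]), array([138.9, 148.9]), 8.63) z 3.347026867308199
 grey blob [ 237  199   94   79 2802] (array([493.9, 139.4]), array([163.1, 231. ]), 77.13) z 11.144821603847271
 grey blob [ 218  242   79   53 1123] (array([518.6, 252. ]), array([ 48.1, 228.4]), 77.22) z 11.295759162472526
```

View pics/crop.png

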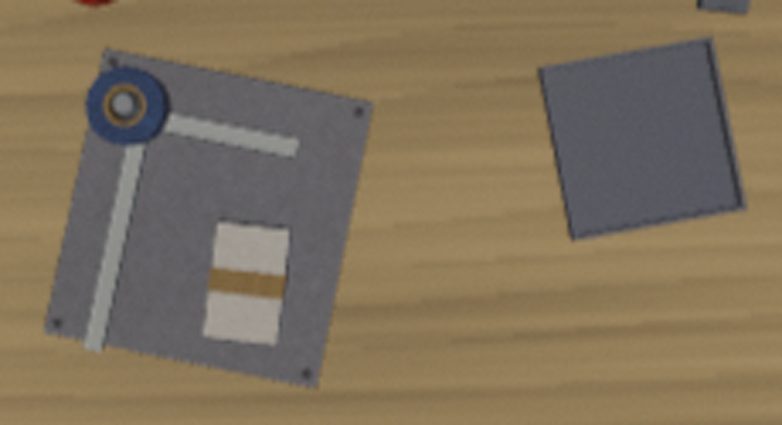

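Crop check: the blue ring, with its brown core and the steel spindle in the hole, is at the board corner, so this is the right roll. It sits on the board at about (587,220) and its top is at z≈73. The board's yaw is −0.225 and its centre is about (500.5,164.5). The tray is at (553,−178) and the cards at (453,132) with yaw −0.13. The sizes agree with the description.

```bash
cat > g.py <<'E'
import sys; from h import *
# usage: g.py x y z yaw -> shift in tool axes (m) and turn
s=env.state(); p=s['eef_pos']; R=cv2.Rodrigues(np.zeros(3))[0]
from scipy.spatial.transform import Rotation as Ro
y=s['tcp_rot'][2]
print('t',s['t'],'p',p.round(1),'rot',s['tcp_rot'].round(3),'F',s['ft_force'].round(1),'M',s['moment'].round(2),'op',round(s['opening'],3),'q6',s['joints'][5].round(2))
if len(sys.argv)>1:
    a=list(map(float,sys.argv[1:])); d=np.array(a[:3])-p
    print('shift',(Ro.from_euler('xyz',[np.pi,0,y]).inv().apply(d)/1000).round(4),'turn',round((y-a[3]+np.pi)%(2*np.pi)-np.pi,3))
E
python3 -m pendant '[[[1,0.624,-0.559,0.064,0.69],[1,0.624,-0.559,0.064,0.69],[1,0.624,-0.559,0.064,0.69],[1,0.624,-0.559,0.064,0.69],[1,0.624,-0.559,0.064,0.69],[1,0.624,-0.559,0.064,0.69],[1,0.624,-0.559,0.064,0.69],[1,0.624,-0.559,0.064,0.69]]]'; python3 g.py 587 220 150 -0.225
```

```text
t: 0.9
eef_pos: [426.0, -187.7, 184.2]
tcp_rot: [3.142, -0.0, -0.226]
ft_force: [0.7, -0.4, 0.3]
opening: 0.999
t 0.9 p [ 426.  -187.7  184.2] rot [ 3.142 -0.    -0.226] F [ 0.7 -0.4  0.3] M [-0.01  0.03  0.01] op 0.999 q6 1.24
shift [ 0.0657 -0.4334  0.0342] turn -0.001
```

```bash
python3 -m pendant '[[[1,0.066,-0.433,0.034,0],[1,0.066,-0.433,0.034,0],[1,0.066,-0.433,0.034,0],[1,0.066,-0.433,0.034,0],[1,0.066,-0.433,0.034,0],[1,0.066,-0.433,0.034,0],[1,0.066,-0.433,0.034,0],[1,0.066,-0.433,0.034,0]]]'; python3 g.py 587 220 43 -0.225
```

```text
t: 1.7
eef_pos: [572.6, 183.4, 153.0]
tcp_rot: [3.141, 0.0, -0.225]
ft_force: [1.3, -0.4, 1.0]
opening: 1.0
t 1.7 p [572.6 183.4 153. ] rot [ 3.141  0.    -0.225] F [ 1.3 -0.4  1. ] M [0.02 0.01 0.02] op 1.0 q6 2.0
shift [ 0.0058 -0.0389  0.11  ] turn -0.0
```

```bash
python3 -m pendant '[[[1,0.006,-0.039,0,0],[1,0.006,-0.039,0.01,0],[1,0.006,-0.039,0.04,0],[1,0.006,-0.039,0.07,0],[1,0.006,-0.039,0.09,0],[1,0.006,-0.039,0.105,0],[1,0.006,-0.039,0.11,0],[1,0.006,-0.039,0.11,0]]]'; python3 -m pendant '[[[0.7,0,0,0,0],[0.5,0,0,0,0],[0.3,0,0,0,0],[0.3,0,0,0,0],[0.3,0,0,0,0],[0,0,0,0,0],[0,0,0,0,0],[0,0,0,0,0]]]'; python3 g.py
```

```text
t: 2.5
eef_pos: [586.8, 217.6, 43.0]
tcp_rot: [3.141, 0.001, -0.225]
ft_force: [-0.0, 0.4, 0.3]
opening: 1.003
t: 3.3
eef_pos: [587.0, 218.0, 43.6]
tcp_rot: [-3.141, -0.0, -0.225]
ft_force: [-0.4, 0.8, 4.9]
opening: 0.625
t 3.3 p [587.  218.   43.6] rot [-3.141 -0.    -0.225] F [-0.4  0.8  4.9] M [ 0.16  0.19 -0.06] op 0.625 q6 2.05
```

```bash
python3 -m pendant '[[[0,0,0,-0.005,0],[0,0,0,-0.015,0],[0,0,0,-0.03,0],[0,0,0,-0.045,0],[0,0,0,-0.06,0],[0,0,0,-0.075,0],[0,0,0,-0.085,0],[0,0,0,-0.085,0]]]'; python3 g.py 553 -178 128 -0.225
python3 - <<'E'
from h import *
c=cam('side'); cv2.imwrite('pics/lift.png',cv2.resize(c['image'][150:330,150:350],None,fx=3,fy=3))
E
```

```text
t: 4.1
eef_pos: [587.6, 218.0, 130.5]
tcp_rot: [-3.14, -0.003, -0.225]
ft_force: [0.6, -0.1, -1.6]
opening: 0.626
t 4.1 p [587.6 218.  130.5] rot [-3.14e+00 -3.00e-03 -2.25e-01] F [ 0.6 -0.1 -1.6] M [0.11 0.04 0.01] op 0.626 q6 2.05
shift [0.0547 0.3938 0.0025] turn -0.0
```

View pics/lift.png

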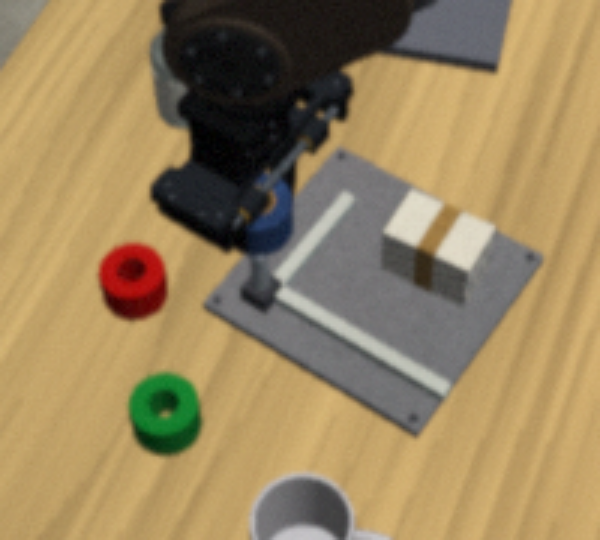

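The roll is gripped and clear above the spindle, and the spindle and foot are visible at (262,285) in the crop. Now I carry it to the tray.

```bash
python3 -m pendant '[[[0,0.004,0.02,0,0],[0,0.01,0.06,0,0],[0,0.016,0.11,0,0],[0,0.023,0.16,0,0],[0,0.03,0.21,0,0],[0,0.036,0.26,0,0],[0,0.042,0.3,0,0],[0,0.047,0.34,0,0]]]'; python3 -m pendant '[[[0,0.004,0.024,0,0],[0,0.008,0.044,0,0],[0,0.008,0.054,0,0],[0,0.008,0.054,0.015,0],[0,0.008,0.054,0.035,0],[0,0.008,0.054,0.055,0],[0,0.008,0.054,0.07,0],[0,0.008,0.054,0.08,0]]]'; python3 g.py 553 -178 17 -0.225
```

```text
t: 4.95
eef_pos: [556.1, -126.0, 127.8]
tcp_rot: [-3.142, 0.001, -0.226]
ft_force: [-0.1, 0.5, -1.4]
opening: 0.625
t: 5.75
eef_pos: [552.0, -177.6, 46.9]
tcp_rot: [-3.141, 0.002, -0.225]
ft_force: [0.2, -0.5, -1.2]
opening: 0.627
t 5.75 p [ 552.  -177.6   46.9] rot [-3.141e+00  2.000e-03 -2.250e-01] F [ 0.2 -0.5 -1.2] M [ 0.04  0.05 -0.03] op 0.627 q6 1.37
shift [0.0011 0.0001 0.0299] turn 0.0
```

```bash
python3 -m pendant '[[[0,0,0,0.01,0],[0,0,0,0.018,0],[0,0,0,0.024,0],[0,0,0,0.028,0],[0,0,0,0.03,0],[0,0,0,0.031,0],[0,0,0,0.031,0],[0,0,0,0.031,0]]]'; python3 g.py
```

```text
t: 6.55
eef_pos: [552.7, -178.5, 17.7]
tcp_rot: [3.141, -0.0, -0.225]
ft_force: [-0.6, 0.4, -1.6]
opening: 0.627
t 6.55 p [ 552.7 -178.5   17.7] rot [ 3.141 -0.    -0.225] F [-0.6  0.4 -1.6] M [ 0.02 -0.   -0.01] op 0.627 q6 1.37
```

```bash
python3 -m pendant '[[[0,0,0,0.0005,0],[0,0,0,0.001,0],[0,0,0,0.0015,0],[0,0,0,0.002,0],[0,0,0,0.0025,0],[0,0,0,0.0025,0],[0,0,0,0.0025,0],[0,0,0,0.0025,0]]]'; python3 g.py
```

```text
t: 7.35
eef_pos: [552.6, -178.5, 15.6]
tcp_rot: [3.141, -0.0, -0.225]
ft_force: [-2.7, 0.9, 8.3]
opening: 0.627
t 7.35 p [ 552.6 -178.5   15.6] rot [ 3.141 -0.    -0.225] F [-2.7  0.9  8.3] M [0.32 0.43 0.02] op 0.627 q6 1.37
```

Contact (+8 N). I release, then rise straight up and move off towards the cards.

```bash
python3 -m pendant '[[[0.7,0,0,-0.001,0],[0.9,0,0,-0.001,0],[1,0,0,-0.001,0],[1,0,0,-0.001,0],[1,0,0,-0.005,0],[1,0,0,-0.03,0],[1,0,0,-0.07,0],[1,0,0,-0.12,0]]]'; python3 g.py 453 132 140 -0.131
python3 - <<'E'
from h import *
c=cam('side'); cv2.imwrite('pics/tray.png',cv2.resize(c['image'][60:260,210:410],None,fx=2.5,fy=2.5))
E
```

```text
t: 8.15
eef_pos: [551.7, -178.1, 135.1]
tcp_rot: [-3.141, 0.003, -0.225]
ft_force: [0.2, -0.3, -0.1]
opening: 1.002
t 8.15 p [ 551.7 -178.1  135.1] rot [-3.141e+00  3.000e-03 -2.250e-01] F [ 0.2 -0.3 -0.1] M [ 0.07  0.04 -0.03] op 1.002 q6 1.37
shift [-0.1655 -0.2802 -0.0049] turn -0.094
```

View pics/tray.png

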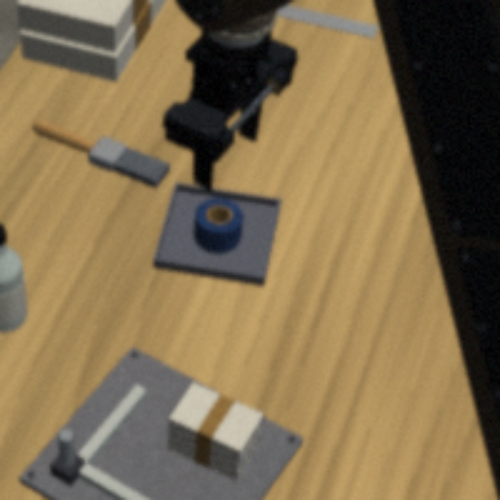

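The roll lies flat and free in the tray at crop (218,225). Next, the cards.

```bash
python3 -m pendant '[[[1,-0.166,-0.28,-0.005,-0.094],[1,-0.166,-0.28,-0.005,-0.094],[1,-0.166,-0.28,-0.005,-0.094],[1,-0.166,-0.28,-0.005,-0.094],[1,-0.166,-0.28,-0.005,-0.094],[1,-0.166,-0.28,-0.005,-0.094],[1,-0.166,-0.28,-0.005,-0.094],[1,-0.166,-0.28,-0.005,-0.094]]]'; python3 g.py 453 132 32 -0.131
```

```text
t: 9.0
eef_pos: [452.2, 134.1, 140.1]
tcp_rot: [-3.141, -0.0, -0.127]
ft_force: [0.4, -0.5, 0.8]
opening: 0.997
t 9.0 p [452.2 134.1 140.1] rot [-3.141 -0.    -0.127] F [ 0.4 -0.5  0.8] M [0.06 0.03 0.01] op 0.997 q6 1.85
shift [0.0011 0.0019 0.1081] turn 0.004
```

```bash
python3 -m pendant '[[[1,0.001,0.001,0.02,0],[1,0.001,0.001,0.05,0],[1,0.001,0.001,0.08,0],[1,0.001,0.001,0.1,0],[1,0.001,0.001,0.107,0],[1,0.001,0.001,0.108,0],[0.7,0.001,0.001,0.108,0],[0.5,0.001,0.001,0.108,0]]]';  python3 -m pendant '[[[0.4,0,0,0,0],[0.4,0,0,0,0],[0.3,0,0,0,0],[0.2,0,0,0,0],[0,0,0,0,0],[0,0,0,0,0],[0,0,0,0,0],[0,0,0,0,0]]]'; python3 g.py
```

```text
t: 9.8
eef_pos: [454.7, 130.4, 32.8]
tcp_rot: [-3.141, -0.002, -0.131]
ft_force: [-0.1, -0.3, 0.4]
opening: 0.889
t: 10.6
eef_pos: [454.2, 130.4, 32.0]
tcp_rot: [3.142, -0.0, -0.131]
ft_force: [-0.5, -0.6, 5.9]
opening: 0.58
t 10.6 p [454.2 130.4  32. ] rot [ 3.142 -0.    -0.131] F [-0.5 -0.6  5.9] M [-0.03  0.15 -0.01] op 0.58 q6 1.84
```

```bash
python3 -m pendant '[[[0,0,0,-0.002,0],[0,0,0,-0.004,0],[0,0,0,-0.004,0.02],[0,0,0,-0.004,0.045],[0,0,0,-0.004,0.07],[0,0,0,-0.004,0.09],[0,0,0,-0.004,0.094],[0,0,0,-0.004,0.094]]]'; python3 g.py 517.6 187.8 35 -0.225
```

```text
t: 11.4
eef_pos: [454.1, 130.4, 35.8]
tcp_rot: [3.141, 0.0, -0.225]
ft_force: [0.2, -0.3, -2.4]
opening: 0.582
t 11.4 p [454.1 130.4  35.8] rot [ 3.141  0.    -0.225] F [ 0.2 -0.3 -2.4] M [0.1 0.  0. ] op 0.582 q6 1.94
shift [ 0.0491 -0.0701  0.0008] turn -0.0
```

```bash
python3 -m pendant '[[[0,0.006,-0.01,0,0],[0,0.016,-0.024,0,0],[0,0.027,-0.04,0,0],[0,0.038,-0.055,0,0],[0,0.045,-0.064,0,0],[0,0.048,-0.069,0,0],[0,0.049,-0.07,0.001,0],[0,0.049,-0.07,0.001,0]]]'; python3 g.py 524.8 192.3 32 -0.225
python3 - <<'E'
from h import *
c=cam('side'); cv2.imwrite('pics/near.png',cv2.resize(c['image'][170:320,200:360],None,fx=4,fy=4))
c=cam('top'); cv2.imwrite('pics/near2.png',cv2.resize(c['image'][170:300,160:300],None,fx=4,fy=4))
E
```

```text
t: 12.2
eef_pos: [517.1, 187.5, 34.6]
tcp_rot: [3.141, 0.001, -0.225]
ft_force: [0.5, 0.5, -3.1]
opening: 0.579
t 12.2 p [517.1 187.5  34.6] rot [ 3.141e+00  1.000e-03 -2.250e-01] F [ 0.5  0.5 -3.1] M [0.06 0.01 0.01] op 0.579 q6 2.02
shift [ 0.0064 -0.0064  0.0026] turn -0.0
```

View pics/near.png

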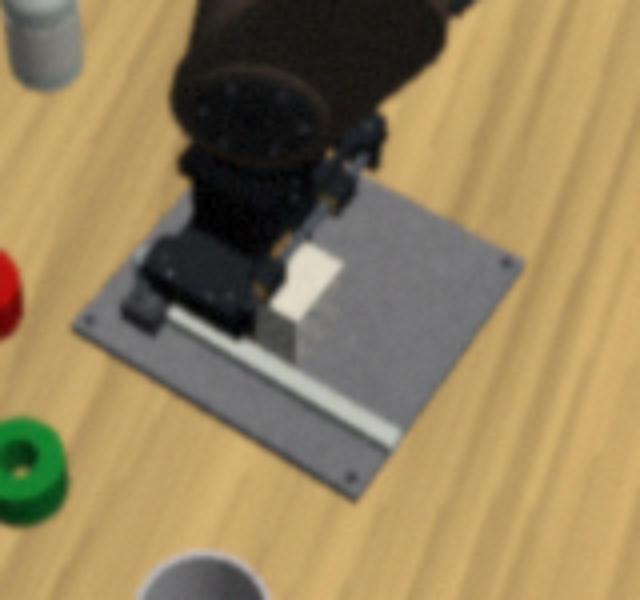

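The brick is next to the long fence and close to the corner, and the spindle foot is clear at (145,310) in the crop. Now I feel for the fences, starting with the long one.

```bash
cat >> g.py <<'E'
f=s['ft_force']; a=-0.225; xb=np.array([np.cos(a),np.sin(a),0]); yb=np.array([-np.sin(a),np.cos(a),0])
rel=p-np.array([500.5,164.5,0]); print('board F',(f@xb).round(2),(f@yb).round(2),'tcp rel home',(rel@xb-17.5).round(2),(rel@yb-32.5).round(2))
E
python3 -m pendant '[[[0,0,-0.001,0,0],[0,0,-0.002,0,0],[0,0,-0.003,0,0],[0,0,-0.004,0,0],[0,0,-0.005,0,0],[0,0,-0.005,0,0],[0,0,-0.005,0,0],[0,0,-0.005,0,0]]]' >/dev/null; python3 g.py
python3 -m pendant '[[[0,0.001,0,0,0],[0,0.002,0,0,0],[0,0.003,0,0,0],[0,0.004,0,0,0],[0,0.004,0,0,0],[0,0.004,0,0,0],[0,0.004,0,0,0],[0,0.004,0,0,0]]]' >/dev/null; python3 g.py
```

```text
t 13.1 p [518.5 192.1  34.9] rot [ 3.141  0.    -0.225] F [-0.4 -5.1 -2. ] M [-1.    0.02  0.16] op 0.575 q6 2.03
board F 0.75 -5.04 tcp rel home -6.07 -1.57
t 13.9 p [521.8 191.4  34.5] rot [ 3.14e+00  2.00e-03 -2.25e-01] F [-2.6 -3.8 -3.2] M [-0.8   0.74  0.16] op 0.578 q6 2.03
board F -1.7 -4.34 tcp rel home -2.77 -1.57
```

```bash
python3 -m pendant '[[[0,0,0.0005,0,0],[0,0.001,0.0005,0,0],[0,0.0015,0.0005,0,0],[0,0.002,0.0005,0,0],[0,0.002,0.0005,0,0],[0,0.002,0.0005,0,0],[0,0.002,0.0005,0,0],[0,0.002,0.0005,0,0]]]' >/dev/null; python3 g.py
python3 -m pendant '[[[0,0.001,0,0,0],[0,0.0015,0,0,0],[0,0.002,0,0,0],[0,0.002,0,0,0],[0,0.002,0,0,0],[0,0.002,0,0,0],[0,0.002,0,0,0],[0,0.002,0,0,0]]]' >/dev/null; python3 g.py
```

```text
t 14.7 p [524.3 190.7  34.8] rot [ 3.141 -0.    -0.225] F [-1.8 -2.7 -3.3] M [-0.67  0.46  0.23] op 0.575 q6 2.03
board F -1.1 -3.03 tcp rel home -0.12 -1.63
t 15.5 p [525.5 190.4  34.8] rot [ 3.141e+00  2.000e-03 -2.250e-01] F [-7.5 -1.2 -0.7] M [-0.21  1.24  0.23] op 0.578 q6 2.03
board F -7.03 -2.83 tcp rel home 1.12 -1.66
```

```bash
python3 -m pendant '[[[0,-0.001,0.0005,0,0],[0,-0.0015,0.001,0,0],[0,-0.0015,0.001,0.0005,0],[0,-0.0015,0.001,0.001,0],[0,-0.0015,0.001,0.0015,0],[0,-0.0015,0.001,0.002,0],[0,-0.0015,0.001,0.0024,0],[0,-0.0015,0.001,0.0024,0]]]' >/dev/null; python3 g.py
python3 -m pendant '[[[0,0,0,0.0002,0],[0,0,0,0.0004,0],[0,0,0,0.0005,0],[0,0,0,0.0005,0],[0,0,0,0.0005,0],[0,0,0,0.0005,0],[0,0,0,0.0005,0],[0,0,0,0.0005,0]]]' >/dev/null; python3 g.py
```

```text
t 16.3 p [524.7 189.7  32.4] rot [ 3.142 -0.    -0.225] F [-0.4 -0.2 -2.8] M [ 0.07  0.05 -0.  ] op 0.579 q6 2.02
board F -0.3 -0.31 tcp rel home 0.43 -2.56
t 17.1 p [524.7 189.7  32.1] rot [ 3.142 -0.    -0.225] F [-1.4 -0.7  3. ] M [-0.09  0.23  0.01] op 0.577 q6 2.02
board F -1.18 -0.95 tcp rel home 0.44 -2.57
```

```bash
python3 -m pendant '[[[0,0,0,-0.0003,0],[0,0.0004,-0.0005,-0.0003,0],[0,0.0008,-0.001,-0.0003,0],[0,0.0011,-0.0013,-0.0003,0],[0,0.0013,-0.0015,-0.0003,0],[0,0.0013,-0.0015,-0.0003,0],[0,0.0013,-0.0015,-0.0003,0],[0,0.0013,-0.0015,-0.0003,0]]]' >/dev/null; python3 g.py
python3 -m pendant '[[[0,0,0,0,0],[0,0,0,0,0],[0,0,0,0,0],[0,0,0,0,0],[0,0,0,0,0],[0,0,0,0,0],[0,0,0,0,0],[0,0,0,0,0]]]' >/dev/null; python3 g.py
```

```text
t 17.9 p [525.4 190.4  32.2] rot [ 3.14e+00  2.00e-03 -2.25e-01] F [-5.3 -5.2  2.5] M [-0.79  0.72 -0.11] op 0.577 q6 2.03
board F -4.02 -6.27 tcp rel home 1.0 -1.7
t 18.7 p [525.4 190.4  32.2] rot [ 3.14e+00  2.00e-03 -2.25e-01] F [-5.2 -4.8  2.3] M [-0.82  0.74 -0.12] op 0.578 q6 2.03
board F -3.98 -5.79 tcp rel home 1.0 -1.71
```

```bash
python3 -m pendant '[[[0,0.0003,0,-0.0001,0],[0,0.0006,0,-0.0001,0],[0,0.0008,0,-0.0001,0],[0,0.0008,0,-0.0001,0],[0,0.0008,0,-0.0001,0],[0,0.0008,0,-0.0001,0],[0,0.0008,0,-0.0001,0],[0,0.0008,0,-0.0001,0]]]' >/dev/null; python3 g.py
python3 - <<'E'
from h import *
c=cam('side'); cv2.imwrite('pics/home.png',cv2.resize(c['image'][170:320,200:360],None,fx=4,fy=4,interpolation=cv2.INTER_CUBIC))
W=cloud(c); im=c['image'].astype(int)
# visible card top region
v,u=np.nonzero((abs(W[...,2]-72)<5)&(im.min(-1)>130)&(W[...,0]>380)&(W[...,0]<640)&(W[...,1]>80)&(W[...,1]<300))
p=np.array([ray(c,x,y,72) for x,y in zip(u,v)])[:,:2]-[500.5,164.5]; a=-0.2245
b=np.c_[p@[np.cos(a),np.sin(a)],p@[-np.sin(a),np.cos(a)]]; print(len(b),b.min(0),b.max(0),'expect x>=-25, y 5..60'); print('edge yaw',cv2.minAreaRect(b.astype(np.float32)))
E
```

```text
t 19.5 p [525.5 190.3  32.2] rot [ 3.14e+00  3.00e-03 -2.25e-01] F [-8.1 -3.2  4.3] M [-0.46  1.33 -0.02] op 0.58 q6 2.03
board F -7.18 -4.89 tcp rel home 1.07 -1.73
189 [-27.68594427   6.23023436] [ 5.43679341 60.7956873 ] expect x>=-25, y 5..60
edge yaw ((-11.981575012207031, 33.190643310546875), (32.55018997192383, 55.06528854370117), 3.753779649734497)
```

View pics/home.png

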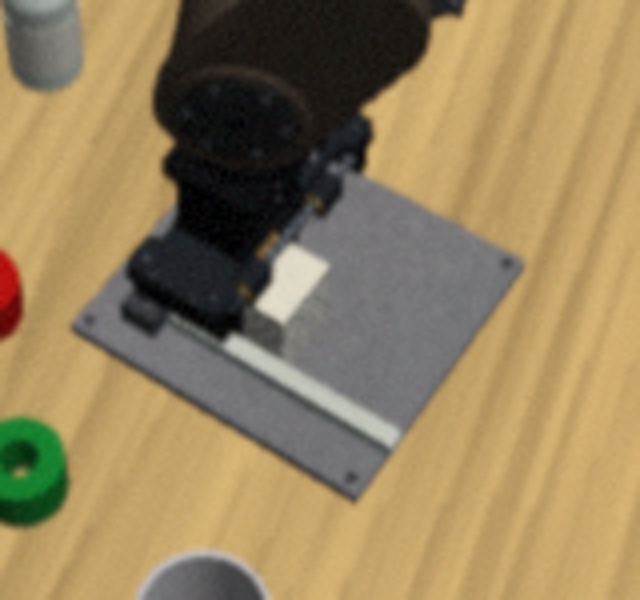

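```bash
python3 -m pendant '[[[0,0,0,-0.0002,0],[0,0,0,-0.0004,0],[0,0,-0.0002,-0.0004,0],[0,0,-0.0004,-0.0004,0],[0,0,-0.0004,-0.0004,0],[0,0,-0.0004,-0.0004,0],[0,0,-0.0004,-0.0004,0],[0,0,-0.0004,-0.0004,0]]]' >/dev/null; python3 g.py
```

```text
t 20.35 p [525.5 190.4  32.3] rot [ 3.139e+00  3.000e-03 -2.250e-01] F [-6.5 -4.8  1.4] M [-0.88  1.14  0.02] op 0.576 q6 2.03
board F -5.29 -6.16 tcp rel home 1.1 -1.63
```

Both fences are loaded steadily (about 5–6 N) with the brick resting on the plate. I make one last numeric check of the roll and steadiness, then hand in.

```bash
python3 -m pendant '[[[0,0,0,0,0],[0,0,0,0,0],[0,0,0,0,0],[0,0,0,0,0],[0,0,0,0,0],[0,0,0,0,0],[0,0,0,0,0],[0,0,0,0,0]]]' >/dev/null; python3 g.py; python3 - <<'E'
from h import *
c=cam('top'); im=c['image'].astype(int); b,g,r=im[...,0],im[...,1],im[...,2]; W=cloud(c)
m=(b>r+30)&(b>g+20)&(W[...,1]<0); print('roll',np.nanmedian(W[m],0),np.nanpercentile(W[m][:,2],90))
f=env.state()['ft_force']; a=-.225
if f@[np.cos(a),np.sin(a),0]<-3.5 and f@[-np.sin(a),np.cos(a),0]<-3.5: print(env.job_done())
print(env.state()['ft_force'])
E
```

```text
t 21.15 p [525.5 190.4  32.3] rot [ 3.139e+00  3.000e-03 -2.250e-01] F [-5.6 -4.5  1. ] M [-0.91  1.13  0.05] op 0.579 q6 2.03
board F -4.46 -5.63 tcp rel home 1.09 -1.63
roll [ 552.49075864 -176.02278769   43.88444818] 46.39260908782778
the job is handed in; nothing more can be done
None
the job is handed in; nothing more can be done
```

The job is handed in at about 21 s. I lifted the blue roll off the spindle, set it flat in the tray and let go. I then gripped the cards, carried them just clear of the plate into the corner, lowered them onto it, and kept pushing.

**Last checks**
- **Roll:** it is at (552, −176) with its top at 44 mm, which is flat on the tray floor.
- **Push:** the last readings were about 4.5 N towards the short fence and 5.6 N towards the long fence. They had eased from 5.3 and 6.2 N over the previous 0.8 s. They include some friction on the plate, so the true fence loads are probably a newton or so lower.
- **Seating:** pressing further towards each fence raised the force almost without movement, so I take the brick as seated against both. It stands within about 2 mm of the home position worked out from the images, which is the calibration's limit.

**Less certain**
- The brick's rear edge in the last side picture came out about 2.7 mm short of where it should be. The arm hides most of the brick there, so I trusted the contact force instead.
- The tool tilts about 0.2° under the push.
- I did not re-measure the bottle, mug and brush at the end; no move went near them.

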